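# Hang the washed dough cutter in the bench steriliser

### The job

Slide the steriliser's clear lid back, take the dough cutter by its strap handle and hang it upright on the free hook inside, then slide the lid fully shut again. Go in and out through the opening without touching the steriliser's housing with the cutter or the gripper (the lid and its handle may of course be touched), leave the cutter that already hangs there on its hook, and do not disturb the bowl, the tub or the spray bottle that stand round it.

Things in the scene. Friction and masses are not known exactly. Their poses are not given: they have to be found in the camera images.
- steriliser: Stainless top-loading utensil steriliser standing on the worktable, 320 (x, front to back) x 310 (y) x 160 mm high, fixed. Origin at the centre of its underside on the table; own x points from its front (window and dial, towards the robot) to its back. The rear half of its top is fixed; the front half is the opening.
- housing: The steel housing of the steriliser with the frame round the opening (25 mm wide in front and at both sides, its top 160 mm above the table; the two lid tracks along the sides rise 12 mm more). This is what must not be touched. Same origin and axes as the steriliser.
- opening (a point): Centre of the opening in the top, level with the frame's top face (z = 160 mm). The clear opening measures 140 mm front to back (own x of the steriliser, 70 mm either way) and 260 mm across (y).
- lid (a joint): Flat clear sliding lid on the opening: 0 = fully shut, 0.145 m = fully back (opening wholly free). It slides level, along the steriliser's own +x to open, needs about 2 to 3 N and stays where it is left. It may stand a little ajar at the start.
- lid_handle (a point): Middle of the lid's black bar handle: a round bar 12 mm thick, 100 mm long along the steriliser's y, its axis 34 mm above the lid's top face (202 mm above the table), on a post at each end. The point moves with the lid: when shut it lies 53 mm in front of the opening's centre, 17 mm behind the opening's front edge.
- hook_free: The empty steel hook inside the steriliser, fixed to a rail under the rear top. Origin on top of its 6 mm round bar where a handle shall hang: 14 mm below the frame's top face, 25 mm behind the opening's centre. The bar runs level from the rail, 62 mm behind the origin, forward along the steriliser's -x and ends in an upturned tip. Axes as the steriliser's.
- hook_free_tip (a point): Top of the free hook's upturned tip: 19 mm in front of the seat (its foremost point 22 mm in front) and 9 mm above it. The bar bends up from 9 mm in front of the seat. The cutter's ring is wider than the strap, so it must go down in front of the tip; then the arch is brought back over the tip and lowered behind it.
- hook_taken_seat (a point): Seat of the other, identical hook, about 100 mm beside the free one, on which the spare cutter hangs.
- cutter: The round stainless dough cutter to be hung, standing upright on its cutting edge on the table. Ring 48 mm diameter (51 mm with the rolled rim), 29 mm high, open below, with an upright strap handle like an arch; 86 mm high in all, about 90 g. Origin at the centre of its underside; z up; the arch spans its own y, so the opening of the arch looks along its own x (either x end may face the hook).
- cutter_handle (a point): Point midway between the two upright sides of the cutter's strap handle, 66 mm above its underside: the place to grip. There the strap is 36 mm wide over its outer faces along the cutter's y, 14 mm wide along x and 3 mm thick; its sides stand vertical from 48 to 76 mm above the underside. Below 48 mm they spread to the ring.
- cutter_eye (a point): Inner top of the strap handle's arch, 82.5 mm above the cutter's underside: the point that comes to rest on the hook's seat. Below it the arch is clear for 50 mm down to the ring, 30 mm wide between the sides (22 mm close under the top).
- spare: A like but larger cutter (ring 60 mm diameter, same handle, 86 mm high) that already hangs on the other hook; loose, it must stay hanging.
- spare_eye (a point): Inner top of the hanging spare cutter's handle arch.
- bowl: The small steel bowl on the near half of the table (another stands far back), 133 mm diameter, 46 mm high, loose on the table; origin under its centre. Bystander.
- tub: The closed tub with a blue lid that stands in front of the steriliser, to one side (a like one stands far back), 111 x 70 x 65 mm high, loose on the table; origin under its centre. Bystander.
- spray: White spray bottle standing in front of the steriliser, to one side, 64 x 112 mm, 258 mm tall, loose on the table; origin under its centre. Bystander that must be passed at a distance.

How it is judged:
By the outcome, as a careful person would: the job done as asked, in the order asked, and still so for the second after the job is handed in, with the robot touching nothing.
It also fails if it takes over 72 s, if anything falls off the work surface, if the arm or the gripper's body presses on something with over 40 N, if the wrist force passes 120 N, or if a joint passes its speed limit or range.

### The arm

A 6-joint arm with a two-finger parallel gripper is mounted at the origin on a cart in front of the work surface, level with it; the furniture and walls round the work are solid. World frame = base frame: x ahead of the robot, y to its left, z up, the work surface at z = 0. Lengths are in m, angles in degrees, forces in N, time in s.
With the tool pointing down it reaches from about 0.35 to 0.875 m from the base axis. Payload 4.2 kg.
Tool frame: the origin (TCP) lies on the centre line of the jaws, within the pads' length; the fingertips stand tip_reach ahead of it and the grasp point (between the pads) is the TCP (tip_reach is the distance from the TCP to the fingertips, in m); z points along the fingers, y is the line along which they close (so a half turn about z gives the same grasp; the last joint's range is limited). The gripper opens to 87 mm and grips with 3 to 60 N. Pads are 19 mm wide; open, the fingers measure 117 mm over their backs; the gripper's body (75 mm by 190 mm) begins 51 mm behind the grasp point.
Start: joints at [-53.48, 22.042, 0.453, 0, -68.411, -14.817], TCP at [0.231, -0.581, 0.242] pointing down, gripper open.
Joint ranges: [-179.83, 179.83], [-69.29, 118.12], [-61.27, 80.66], [-181.25, 117.63], [-171.15, -9.14], [-177.46, 177.46]. Speed limits (degrees/s): [159.86, 159.86, 180, 180, 180, 180].

### API

Orientations are given as a 3x3 rotation matrix whose columns are the frame's x, y, z axes.
In Python, from station import sense, capture, finish_job, tip_reach gives the robot as it stands.
- The arm moves only by the tool arm_command, never from a script. Its argument "deltas" is a list of rows, each a list of 7 numbers: the turn, a rotation vector about the tool's x, y, z in rad, then the shift along the tool's x, y, z in cm, then the closure, from -1 (fully open) to 1 (shut), so that 0 is half open. In form: [[rx, ry, rz, dx, dy, dz, hand], ...]. A call has 1 to 8 rows; each row is the pose to reach, as a shift and turn from the pose commanded when the call began, along the tool's axes at that moment; what a row does not reach only later rows make up. A row lasts 1/12 s, in which the tool goes at most 41.7 mm and 7.16 degrees, less where a joint would pass 70% of its speed; a pose out of reach is approached as far as the arm can. A call with a gripper value outside its range is refused whole. The fingers move at their own pace and stop on an object; the grip force is fixed at half the most. Time passes only in rows, so rows that repeat a pose let the fingers close. It gives the time, the measured TCP pose, the force, the opening and the grip force at its end, in the units of the state.
- sense(): the state, without advancing time (a new reading comes with each control period).
- capture(name): name is "side" or "top" or "wrist"; returns a dict with "pixels" (384x512x3 uint8, blue, green, red), "fovy" (degrees; the focal length in pixels is half the picture's height over the tangent of half this angle, whatever the lens; pixels are square), "cx", "cy" (the principal point, pixels), "k1" (the pictures are not rectified: a ray, as slopes to the right and down, at radius r is drawn at 1 + k1 r^2 times it, then the intrinsics apply), "rvec" (rotation vector, rad) and "tvec" (3), from world to camera coordinates, as OpenCV has them. Camera axes: x right, y down, z forward; pixel columns grow to the right and rows downward; lengths in m; the calibration is good to about 2 mm. A picture is of the moment at which its call begins. There is no depth.
- finish_job(): hands the job in; it is judged then, once.
The state is a dict: "time_s": time; "joints": joint angles; "joint_velocities": joint speeds; "effort": joint torques, N m; "tcp_pos": TCP position; "ee_rot": TCP orientation; "wrist_force": force on the tool from outside, world axes, zero at the start; "moment": the same for the moment, N m; "gripper_width": opening from 0.0 (shut) to 1.0 (fully open); "gripper_force": force on a finger pad.
Only numpy, scipy, OpenCV 4.12 (cv2) and the standard library are available. Lean on these libraries where they do the work, as an engineer would, in place of code of your own. Each camera call takes 0.05 s, during which the arm holds its last target. There are 200 camera calls.

## Working session

There is one attempt and no reset: what is moved stays moved. The work goes in short steps, Python scripts to look and compute and a tool call to move; the robot and the scene stay as the last step left them, time stands still between calls to the robot, and variables do not carry over. Pictures are saved under pics/ and viewed, at most 10 in all, crops included, and the job is handed in when it is done.

Besides the shell and the picture viewer there is one more tool, called by a JSON object that holds its "api" and its "payload", one argument or row to a line. arm_command: Moves the arm, as the interface text tells. Its arguments: {"type":"object","properties":{"deltas":{"type":"array"}},"required":["deltas"]}

```bash
mkdir -p pics; cat > h.py <<'E'
import numpy as np,cv2
from station import sense,capture,finish_job,tip_reach
def cam(n):
    c=capture(n);c['R']=cv2.Rodrigues(np.array(c['rvec'],float))[0];c['t']=np.array(c['tvec'],float).ravel()
    c['f']=192/np.tan(np.radians(c['fovy'])/2);return c
def ray(c,u,v):
    d=np.array([(u-c['cx'])/c['f'],(v-c['cy'])/c['f']]);s=d.copy()
    for _ in range(30): s=d/(1+c['k1']*(s@s))
    return -c['R'].T@c['t'], c['R'].T@np.array([s[0],s[1],1])
def onz(c,u,v,z):
    o,d=ray(c,u,v);return o+d*(z-o[2])/d[2]
def tri(a,b):
    (o1,d1),(o2,d2)=a,b;A=np.stack([d1,-d2],1);s=np.linalg.lstsq(A,o2-o1,rcond=None)[0]
    p,q=o1+s[0]*d1,o2+s[1]*d2;return (p+q)/2,np.linalg.norm(p-q)
def proj(c,P):
    p=c['R']@np.array(P,float)+c['t'];s=p[:2]/p[2];s=s*(1+c['k1']*(s@s));return s*c['f']+[c['cx'],c['cy']]
E
python3 - <<'E'
from h import *
import pickle
cs={n:cam(n) for n in('side','top','wrist')}
pickle.dump(cs,open('c0.pkl','wb'))
for n in cs: cv2.imwrite(f'pics/{n}0.png',cs[n]['pixels']); print(n,-cs[n]['R'].T@cs[n]['t'],cs[n]['f'],cs[n]['k1'])
a=cv2.resize(cs['top']['pixels'],(800,600),interpolation=cv2.INTER_CUBIC);cv2.imwrite('pics/t0.png',a)
a=cv2.resize(cs['side']['pixels'],(800,600),interpolation=cv2.INTER_CUBIC);cv2.imwrite('pics/s0.png',a)
s=sense();print(s['tcp_pos'],s['ee_rot'],s['time_s'],tip_reach)
E
```

```text
side [1.38306297 0.32353337 1.45800166] 494.46840827476706 0.05736528821780958
top [-0.16143305 -0.33980275  1.38793282] 413.82713293593514 -0.08190100661934357
wrist [ 0.1666558  -0.60536269  0.38337795] 329.9554846440554 0.004549181739200943
[ 0.23100908 -0.58030572  0.24071617] [[-9.29150089e-01 -3.69702106e-01 -6.81754408e-04]
 [-3.69702726e-01  9.29148895e-01  1.49178973e-03]
 [ 8.19335481e-05  1.63814303e-03 -9.99998655e-01]] 0.15 0.019
```

View pics/t0.png

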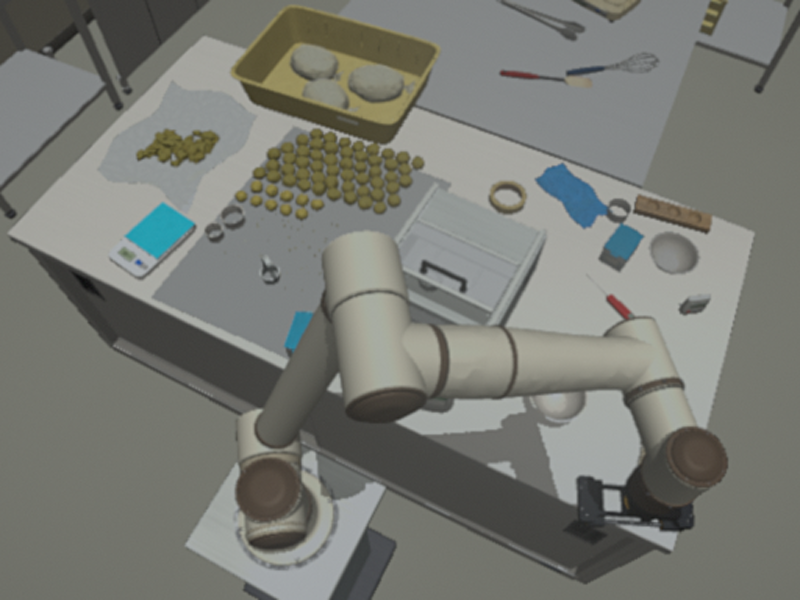

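View pics/s0.png

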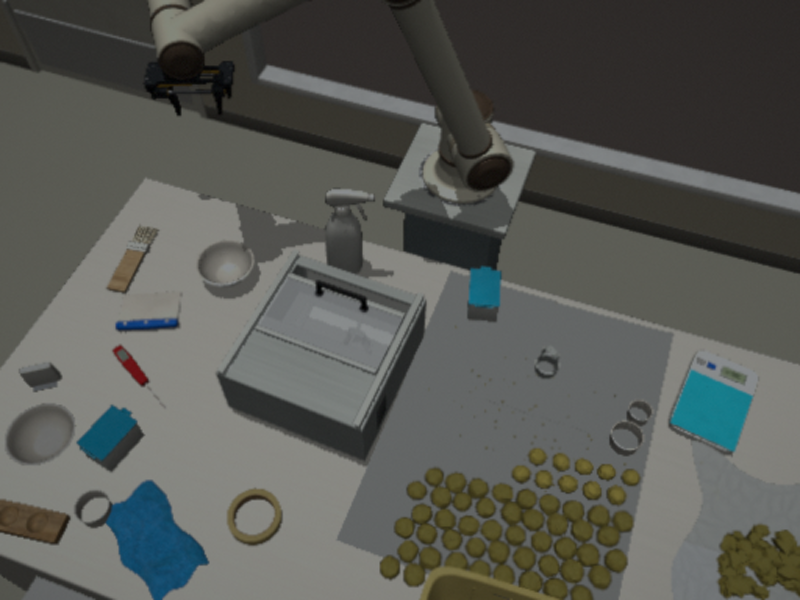

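The top view shows the steriliser handle at about (443,275) and the cutter at (268,268), both in 800 px scale. In the side view the handle is at (342,295), the cutter at (546,362), and the spare shows through the lid near (355,335). Next I'll look at enlarged crops.

```bash
python3 - <<'E'
from h import *
import pickle
cs=pickle.load(open('c0.pkl','rb'))
def cr(n,x,y,w,h,k): return cv2.resize(cs[n]['pixels'][y:y+h,x:x+w],None,fx=k,fy=k,interpolation=cv2.INTER_CUBIC)
A=cr('side',135,155,150,140,4)   # 600x560
B=cr('side',325,210,50,40,4);C=cr('top',150,155,50,40,4)
o=np.zeros((560,800,3),np.uint8);o[:,:600]=A;o[:160,600:]=B;o[170:330,600:]=C
o=cv2.convertScaleAbs(o,alpha=1.4);cv2.imwrite('pics/a.png',o)
A=cr('top',235,110,125,110,5)
cv2.imwrite('pics/b.png',cv2.convertScaleAbs(A,alpha=1.4))
E
```

```text
(no output)
```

View pics/a.png

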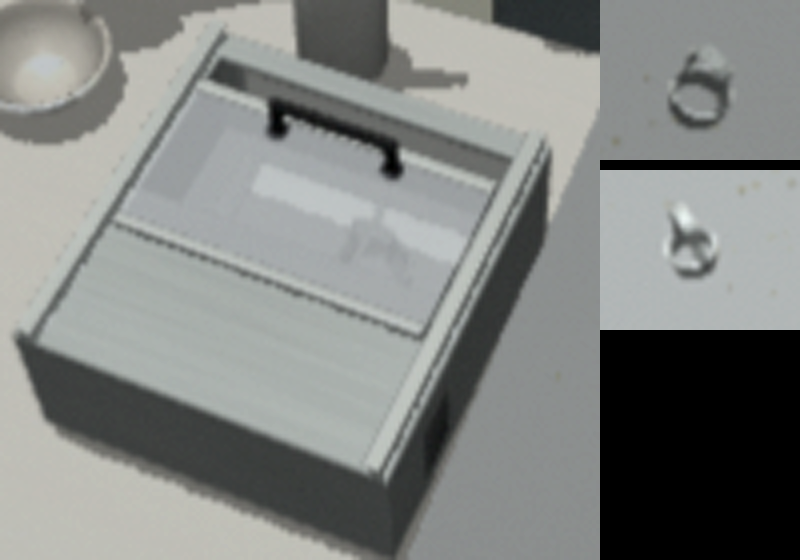

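View pics/b.png

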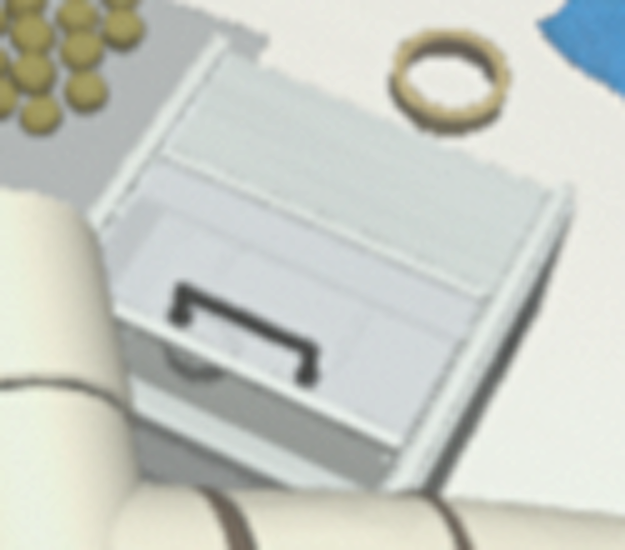

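Crop a shows the track-top corners at (220,35), (545,140), (20,335) and (385,472). The handle bar runs from (278,103) to (392,150), and the lid stands slightly ajar. The cutter is at (700,85) in the inset. In crop b the handle bar runs from (185,290) to (313,350).

```bash
python3 - <<'E'
from h import *
import pickle
cs=pickle.load(open('c0.pkl','rb'));S,T=cs['side'],cs['top']
a=lambda x,y:((x+.5)/4-.5+135,(y+.5)/4-.5+155)
b=lambda x,y:((x+.5)/5-.5+235,(y+.5)/5-.5+110)
i1=lambda x,y:((x-600+.5)/4-.5+325,(y+.5)/4-.5+210)
i2=lambda x,y:((x-600+.5)/4-.5+150,(y-170+.5)/4-.5+155)
np.set_printoptions(precision=4,suppress=True)
for n,p in dict(FR=(222,33),FL=(545,140),BR=(18,335),BL=(385,472)).items(): print(n,onz(S,*a(*p),.172))
for n,p in dict(BL=(220,42),BR=(568,190)).items(): print('top',n,onz(T,*b(*p),.172))
for p,q in (((276,103),(314,352)),((392,148),(184,292))):
    print('handle',tri(ray(S,*a(*p)),ray(T,*b(*q))),onz(S,*a(*p),.202),onz(T,*b(*q),.202))
# cutter masks: brightness deviation from mat
for c,f,box in((S,i1,(335,218,30,28)),(T,i2,(160,158,25,30))):
    x,y,w,h=box;P=c['pixels'][y:y+h,x:x+w].astype(int).sum(2)//3
    print(P.shape);print('\n'.join(' '.join('%3d'%v for v in r) for r in P))
print('ring c side rim',onz(S,*i1(700,92),.029),onz(S,*i1(699,105),0),'top',onz(T,*i2(691,249),.029), 'archtop',tri(ray(S,*i1(709,52)),ray(T,*i2(679,208))))
E
```

```text
FR [ 0.5075 -0.2147  0.172 ]
FL [0.5177 0.0699 0.172 ]
BR [ 0.819  -0.2398  0.172 ]
BL [0.8291 0.0564 0.172 ]
top BL [0.8214 0.0408 0.172 ]
top BR [ 0.809  -0.2471  0.172 ]
handle (array([ 0.5766, -0.1374,  0.1998]), np.float64(0.005820823197522146)) [ 0.577  -0.1339  0.202 ] [ 0.5765 -0.1404  0.202 ]
handle (array([ 0.5834, -0.0367,  0.1967]), np.float64(0.005423084741801912)) [ 0.5857 -0.0327  0.202 ] [ 0.5812 -0.0405  0.202 ]
(28, 30)
101 101 100 100 100 101 100 101 101 100 100 101 100 100 100 100 100 100 100 101 101 101 100 101 100 100 100 101 100 101
101 101 101 101 101 100 100 100 101 101 101 101 101 102 101 101 101 100 100 100 100 100 100 100 100 101 100 101 101 101
101 100 100 101 101 100 101 101 100 101 101 101 100 101 101 101 102 102 100 100 101 101 101 100 100 100 100 100 100 100
101 101 100 101 101 100 101 101 101 101 101 101 103 103 101 104 107 109 105 101 101 101 100 100 100 101 101 100 100 100
101 101 101 101 100 100 101 101 101 100 100 101 104 102  99 107 113 114 114 107 102 101 101 101 101 101 101 101 101 101
100 101 100 101 101 101 101 101 100 101 100  98  88  76  9
[... 5176 characters left out ...]
25 129 129 129 129 129 128 129 129
128 130 128 128 129 128 128 129 130 129 128 128 128 128 128 129 129 130 129 129 128 127 123 127 128
128 127 129 127 129 129 128 128 128 129 130 129 130 130 129 129 130 128 129 129 128 126 120 126 128
129 129 128 128 128 128 128 128 129 128 128 129 128 129 128 129 128 129 128 129 129 127 123 127 129
129 128 129 128 129 128 129 128 129 128 128 129 128 128 128 128 128 129 128 128 128 129 128 129 128
128 129 128 128 129 128 129 128 128 128 128 129 129 129 129 129 128 128 128 128 129 128 129 128 129
ring c side rim [0.4965 0.3432 0.029 ] [0.4911 0.3458 0.    ] top [0.4887 0.3372 0.029 ] archtop (array([0.4945, 0.3413, 0.0893]), np.float64(0.0022030793147733586))
```

```bash
cat >> h.py <<'E'
np.set_printoptions(precision=4,suppress=True)
from scipy.spatial.transform import Rotation as Ro
def go(p,psi=None):
    s=sense();R=np.array(s['ee_rot'])
    r=np.zeros(3)
    if psi is not None:
        a=np.radians(psi);G=np.array([[-np.cos(a),-np.sin(a),0],[-np.sin(a),np.cos(a),0],[0,0,-1.]])
        r=Ro.from_matrix(R.T@G).as_rotvec()
    print('t',s['time_s'],'at',s['tcp_pos'],'delta',r,R.T@(np.array(p)-s['tcp_pos'])*100)
E
python3 - <<'E'
from h import *
import pickle
cs=pickle.load(open('c0.pkl','rb'));S,T,W=cs['side'],cs['top'],cs['wrist']
k=lambda x,y:(x*.64-.2,y*.64-.2)
for n,p,z in(('spray base',(344,268),0),('spray shoulder',(344,215),.16),('spray nozzleL',(330,192),.25),('spray R',(373,198),.25),('tub',(485,287),.065),('bowl',(226,265),.046),('bowlfar',(40,430),.046)):print(n,onz(S,*k(*p),z))
s=sense();R=np.array(s['ee_rot']);print('cam in tool',R.T@(-W['R'].T@W['t']-s['tcp_pos']),R.T@W['R'].T)
go((.50,-.09,.40),-2.8)
E
```

```text
spray base [ 0.3886 -0.1672  0.    ]
spray shoulder [ 0.3619 -0.1688  0.16  ]
spray nozzleL [ 0.3839 -0.1863  0.25  ]
spray R [ 0.3685 -0.0954  0.25  ]
tub [0.3743 0.1683 0.065 ]
bowl [ 0.5051 -0.4085  0.046 ]
bowlfar [ 0.9973 -0.5617  0.046 ]
cam in tool [ 0.0691  0.0007 -0.1427] [[ 0.0002 -0.9682 -0.2503]
 [ 1.     -0.0002  0.0014]
 [-0.0014 -0.2503  0.9682]]
t 0.15 at [ 0.231  -0.5803  0.2407] delta [ 0.0016 -0.0004  0.4276] [-43.1187  35.6381 -15.8736]
```

{"api": "arm_command", "payload": {
  "deltas": [
    [0,0,0,0,0,-4,-1],
    [0,0,0,0,0,-8,-1],
    [0,0,0.1,-3,3,-11,-1],
    [0,0,0.2,-6,6,-14,-1],
    [0,0,0.3,-9,9,-16,-1],
    [0,0,0.4,-12,11,-16,-1],
    [0,0,0.428,-15,13,-16,-1],
    [0,0,0.428,-18,15.5,-16,-1]
  ]
}}

```text
time_s: 0.82
tcp_pos: [0.3371, -0.3767, 0.4024]
ee_rot: [[-0.999, 0.051, 0.002], [0.051, 0.999, -0.001], [-0.002, -0.001, -1.0]]
wrist_force: [1.1, -0.5, 0.3]
gripper_width: 1.002
gripper_force: 0.0
```

```bash
python3 -c "
from h import *
go((.50,-.09,.40),-2.8)"
```

```text
t 0.8167 at [ 0.3371 -0.3767  0.4024] delta [-0.0009  0.002  -0.0023] [-14.8025  29.4698   0.238 ]
```

{"api": "arm_command", "payload": {
  "deltas": [
    [0,0,0,-2,3.5,0,-1],
    [0,0,0,-4,7,0,-1],
    [0,0,0,-6,10.5,0,-1],
    [0,0,0,-8,14,0,0],
    [0,0,0,-10,17.5,0,1],
    [0,0,0,-12,21,0,1],
    [0,0,0,-14,25,0,1],
    [0,0,0,-15,28,0,1]
  ]
}}

```text
time_s: 1.48
tcp_pos: [0.5011, -0.1035, 0.4008]
ee_rot: [[-0.999, 0.048, -0.001], [0.048, 0.999, 0.0], [0.001, 0.0, -1.0]]
wrist_force: [1.4, -0.3, 0.2]
gripper_width: 0.705
gripper_force: 0.0
```

{"api": "arm_command", "payload": {
  "deltas": [
    [0,0,0,0,1.5,0,1],
    [0,0,0,0,1.5,0,1],
    [0,0,0,0,1.5,0,1]
  ]
}}

```text
time_s: 1.73
tcp_pos: [0.5008, -0.0903, 0.4011]
ee_rot: [[-0.999, 0.047, -0.001], [0.047, 0.999, -0.0], [0.001, -0.0, -1.0]]
wrist_force: [-0.5, -0.6, 0.3]
gripper_width: 0.478
gripper_force: 0.0
```

```bash
python3 - <<'E'
from h import *
import pickle
c=cam('wrist');pickle.dump(c,open('c1.pkl','wb'))
cv2.imwrite('pics/w1.png',cv2.resize(c['pixels'],(800,600),interpolation=cv2.INTER_CUBIC))
s=sense();print(s['tcp_pos'])
E
```

```text
[ 0.5006 -0.091   0.4013]
```

View pics/w1.png

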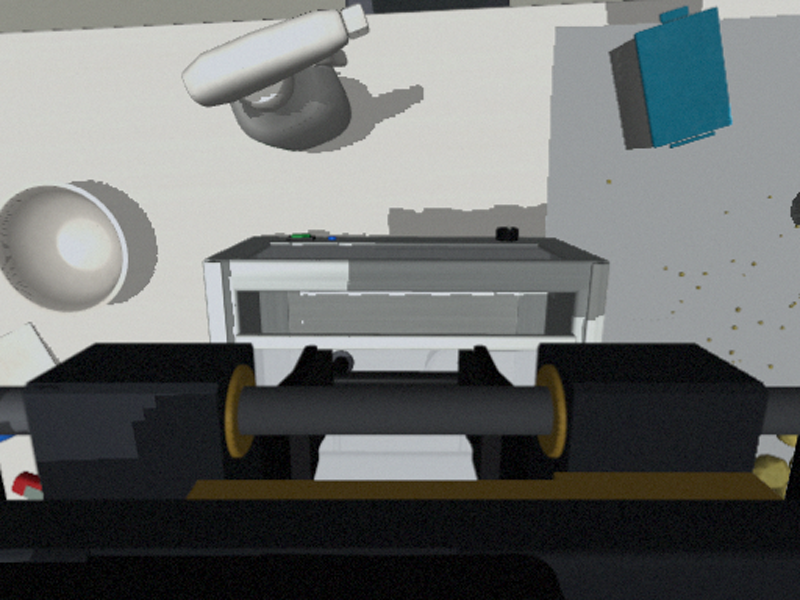

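The wrist view shows the frame's front outer corners near (205,262) and (608,262) and the opening's front edge from (237,291) to (577,291), which is level. The lid's front edge is at y≈335–348. The handle bar is at y≈376, behind the fingers.

```bash
python3 - <<'E'
from h import *
import pickle
c=pickle.load(open('c1.pkl','rb'));k=lambda x,y:((x+.5)*.64-.5,(y+.5)*.64-.5)
for n,p,z in(('trackR',(206,262),.172),('trackL',(607,262),.172),('opR',(236,291),.16),('opL',(577,292),.16),('lidfrontL',(577,336),.168),('lidfrontR',(236,336),.168),('bar',(400,376),.208),('barR',(330,374),.202)):print(n,onz(c,*k(*p),z))
g=cv2.cvtColor(c['pixels'],cv2.COLOR_BGR2GRAY)
print(g[155:260,290]);print(g[162:174,125:175:1][6]);print(g[200,140:400])
E
```

```text
trackR [ 0.4912 -0.2273  0.172 ]
trackL [0.505  0.0651 0.172 ]
opR [ 0.5165 -0.2121  0.16  ]
opL [0.5296 0.0484 0.16  ]
lidfrontL [0.5623 0.047  0.168 ]
lidfrontR [ 0.5499 -0.2139  0.168 ]
bar [ 0.572  -0.0896  0.208 ]
barR [ 0.5706 -0.1392  0.202 ]
[ 72 106  98  81  76  83  86  82  88  84  78  75  95 113 118 118 120 117
 117 112 112 114 114 113 114 119 114 114 113 117 108 117 198 147 127 125
 127 127 129 128 130 129 128 127 125 125 126 127 129 128 128 127 126 127
 127 129 129 128 101  77 155 204 211 210 210 210 212 206 183 187 187 187
 186 189 191 188 188 190 189 188 188 188 120  42  13  16  24  27  35  40
  27  27  23  29  33  30  35  42  40  44  41  46  46  50  51]
[205 208 209 207 177 186 198 197 195 194 191 188 191 194 195 193 106 112
 114 116 116 113 195 204 204 204 205 202 203 202 205 202 203 205 202 200
 203 201 201 200 200 201 202 198 200 199 199 196 200 196]
[211 213 209 187 102 113 120 118 121 203 198 162 112  69  56  58  56  56
  55  55  56  59  54  57  58  56  76 110 116 118 117 109 117 115 114 114
 113 116 120 123 119 115 116 115 100 128 130 128 129 128 128 123 130 129
 129 130 129 127 129 131 128 127 127 130 129 128 127 129 128 127 128 129
 128 129 130 128 129 130 129 129 128 129 128 129 128 127 131 128 126 129
 129 128 126 127 127 127 127 128 123 128 128 130 129 128 127 128 128 128
 127 127 126 129 129 126 129 128 127 127 127 127 126 125 127 127 127 126
 129 128 126 127 126 129 128 129 128 124 128 126 127 127 128 125 129 126
 128 125 124 127 125 127 125 124 125 126 125 123 127 123 126 128 125 127
 123 126 124 126 128 126 128 125 128 124 127 128 127 127 127 129 128 133
 126 126 132 130 128 131 129 130 130 130 135 115 119 118 121 122 122 119
 121 122 123 123 122 122 123 122 123 124 122  84  57  50  52  52  51  52
  52  53  57  54  54  51  52  50  53  53  61  77  94 116 122 124 124 126
 126  94 102 130 128 126 128 128 124 123 125 123 126 150 153 157 154 156
 153 155 153 155 154 154 155 153]
```

{"api": "arm_command", "payload": {
  "deltas": [
    [0,0,0,-2.2,0.5,1,1],
    [0,0,0,-4.4,1,4,1],
    [0,0,0,-4.4,1,8,1],
    [0,0,0,-4.4,1,12,1],
    [0,0,0,-4.4,1,15,1],
    [0,0,0,-4.4,1,18,1],
    [0,0,0,-4.4,1,19.5,1],
    [0,0,0,-4.4,1,19.5,1]
  ]
}}

```text
time_s: 2.45
tcp_pos: [0.5423, -0.0847, 0.2023]
ee_rot: [[-0.999, 0.052, -0.009], [0.052, 0.999, -0.0], [0.009, -0.001, -1.0]]
wrist_force: [-0.2, -0.1, -0.2]
gripper_width: 0.004
gripper_force: 0.0
```

{"api": "arm_command", "payload": {
  "deltas": [
    [0,0,0,-0.5,0,0,1],
    [0,0,0,-1,0,0,1],
    [0,0,0,-1.5,0,0,1],
    [0,0,0,-2,0,0,1],
    [0,0,0,-2.5,0,0,1],
    [0,0,0,-3,0,0,1],
    [0,0,0,-3.5,0,0,1],
    [0,0,0,-4,0,0,1]
  ]
}}

```text
time_s: 3.12
tcp_pos: [0.5856, -0.0851, 0.2066]
ee_rot: [[-0.999, 0.049, -0.0], [0.049, 0.999, -0.0], [0.0, -0.0, -1.0]]
wrist_force: [-2.4, -0.5, 2.0]
gripper_width: 0.009
gripper_force: 1.2
```

{"api": "arm_command", "payload": {
  "deltas": [
    [0,0,0,-1,0,0,1],
    [0,0,0,-2,0,0,1],
    [0,0,0,-3,0,0,1],
    [0,0,0,-4,0,0,1],
    [0,0,0,-5,0,0,1],
    [0,0,0,-6,0,0,1],
    [0,0,0,-6.5,0,0,1],
    [0,0,0,-7,0,0,1]
  ]
}}

```text
time_s: 3.78
tcp_pos: [0.6555, -0.0886, 0.2061]
ee_rot: [[-0.999, 0.049, -0.001], [0.049, 0.999, -0.0], [0.001, -0.0, -1.0]]
wrist_force: [-1.7, -0.2, 2.3]
gripper_width: 0.004
gripper_force: 1.2
```

{"api": "arm_command", "payload": {
  "deltas": [
    [0,0,0,-0.3,0,0,1],
    [0,0,0,-0.6,0,0,1],
    [0,0,0,-0.8,0,0,1],
    [0,0,0,-0.8,0,0,1]
  ]
}}

```text
time_s: 4.12
tcp_pos: [0.6633, -0.0889, 0.2062]
ee_rot: [[-0.999, 0.049, 0.0], [0.049, 0.999, 0.0], [-0.0, 0.0, -1.0]]
wrist_force: [-1.1, -0.0, 0.1]
gripper_width: 0.004
gripper_force: 0.4
```

{"api": "arm_command", "payload": {
  "deltas": [
    [0,0,0,-0.2,0,0,1],
    [0,0,0,-0.4,0,0,1],
    [0,0,0,-0.4,0,0,1]
  ]
}}

```text
time_s: 4.37
tcp_pos: [0.6672, -0.0891, 0.2062]
ee_rot: [[-0.999, 0.049, -0.0], [0.049, 0.999, 0.0], [0.0, 0.0, -1.0]]
wrist_force: [-1.6, -0.6, -0.1]
gripper_width: 0.007
gripper_force: 0.7
```

{"api": "arm_command", "payload": {
  "deltas": [
    [0,0,0,-0.2,0,0,1],
    [0,0,0,-0.4,0,0,1],
    [0,0,0,-0.4,0,0,1]
  ]
}}

```text
time_s: 4.62
tcp_pos: [0.67, -0.0893, 0.2062]
ee_rot: [[-0.999, 0.049, -0.004], [0.049, 0.999, 0.0], [0.004, -0.0, -1.0]]
wrist_force: [-5.7, 0.3, 0.5]
gripper_width: 0.007
gripper_force: 2.6
```

{"api": "arm_command", "payload": {
  "deltas": [
    [0,0,0,1,0,0,1],
    [0,0,0,1,0,-3,1],
    [0,0,0,1,0,-6,1],
    [0,0,0,0,0,-9,1],
    [0,0,0,-2,0,-10,1],
    [0,0,0,-2,0,-10,1],
    [0,0,0,-2,0,-10,1]
  ]
}}

```text
time_s: 5.2
tcp_pos: [0.6925, -0.09, 0.3069]
ee_rot: [[-0.999, 0.049, 0.003], [0.049, 0.999, 0.001], [-0.003, 0.001, -1.0]]
wrist_force: [-0.2, -0.7, -1.0]
gripper_width: 0.005
gripper_force: 0.0
```

```bash
python3 - <<'E'
from h import *
import pickle
c=cam('wrist');pickle.dump(c,open('c2.pkl','wb'))
cv2.imwrite('pics/w2.png',cv2.convertScaleAbs(cv2.resize(c['pixels'],(800,600),interpolation=cv2.INTER_CUBIC),alpha=1.2))
E
```

```text
(no output)
```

View pics/w2.png

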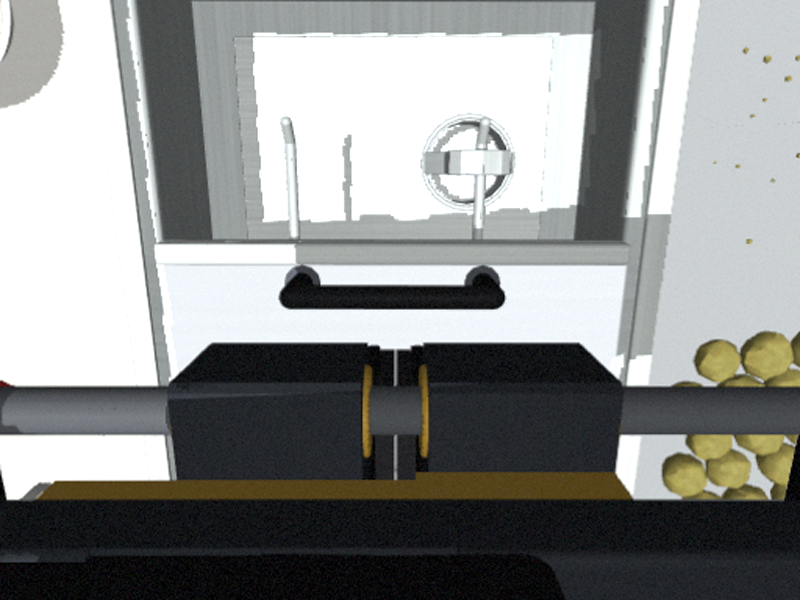

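The wrist view shows the lid fully open. The free hook's tip is at (287,122) and its bar runs along x≈291–294 down to y=238. The spare hangs at (481,162) and the lid handle is at y≈297.

```bash
python3 - <<'E'
from h import *
import pickle
c=pickle.load(open('c2.pkl','rb'));k=lambda x,y:((x+.5)*.64-.5,(y+.5)*.64-.5)
P={}
for n,p,z in(('tip',(287,121),.155),('tip2',(485,121),.155),('bar.bend',(291,147),.146),('bar.rear',(294,236),.146),('bar2rear',(478,236),.146),('handleR',(290,296),.206),('handleL',(494,296),.206),('edgeL',(627,242),.16),('edgeR',(158,242),.16),('spare',(481,162),.15)):
    P[n]=onz(c,*k(*p),z);print(n,P[n])
ps=np.radians(-2.88);X=np.array([np.cos(ps),np.sin(ps),0]);Y=np.array([-X[1],X[0],0])
O=np.array([.593,-.0854,.16])
for n in P: print(n,(P[n]-O)@X,(P[n]-O)@Y)
E
```

```text
tip [ 0.5963 -0.1431  0.155 ]
tip2 [ 0.6015 -0.0362  0.155 ]
bar.bend [ 0.6094 -0.144   0.146 ]
bar.rear [ 0.6595 -0.1473  0.146 ]
bar2rear [ 0.6648 -0.0391  0.146 ]
handleR [ 0.6812 -0.1401  0.206 ]
handleL [ 0.6861 -0.0409  0.206 ]
edgeL [0.6704 0.0426 0.16  ]
edgeR [ 0.6574 -0.2211  0.16  ]
spare [ 0.6228 -0.0377  0.15  ]
tip 0.0061775772170990905 -0.05745021562304827
tip2 0.006009643681456385 0.04957235483967412
bar.bend 0.019316588804619055 -0.05768756418180442
bar.rear 0.06949853030352922 -0.05843706450757488
bar2rear 0.06938390603426058 0.04989248703969823
handleR 0.09086584957317993 -0.05017850863912241
handleL 0.09078974435225147 0.0491135861791109
edgeL 0.07088434888802642 0.13169695191235564
edgeR 0.07115264853249241 -0.1322816508820784
spare 0.02735771890523193 0.04916514174039003
```

{"api": "arm_command", "payload": {
  "deltas": [
    [0,0,0,1.3,3.9,0,1],
    [0,0,0,2.6,7.8,0,1],
    [0,0,0,3.9,11.7,0,1],
    [0,0,0,5.2,15.6,0,1],
    [0,0,0,6.5,19.5,0,1],
    [0,0,0,7.8,23.4,0,1],
    [0,0,0,9.1,27.3,0,1],
    [0,0,0,10.4,31.2,0,1]
  ]
}}

```text
time_s: 5.92
tcp_pos: [0.601, 0.228, 0.3057]
ee_rot: [[-0.999, 0.049, -0.001], [0.049, 0.999, -0.0], [0.001, -0.0, -1.0]]
wrist_force: [0.8, 0.6, -0.4]
gripper_width: 0.006
gripper_force: 0.0
```

{"api": "arm_command", "payload": {
  "deltas": [
    [0,0,0,1.2,3.7,1,0.2],
    [0,0,0,2.4,7.4,2,-0.2],
    [0,0,0,3.7,11.2,4,-0.2],
    [0,0,0,3.7,11.2,5,-0.2],
    [0,0,0,3.7,11.2,5,-0.2],
    [0,0,0,3.7,11.2,5,-0.2]
  ]
}}

```text
time_s: 6.42
tcp_pos: [0.5705, 0.3396, 0.2551]
ee_rot: [[-0.999, 0.048, -0.002], [0.048, 0.999, -0.002], [0.002, -0.003, -1.0]]
wrist_force: [0.3, -0.5, 0.9]
gripper_width: 0.373
gripper_force: 0.0
```

```bash
python3 - <<'E'
from h import *
import pickle
c=cam('wrist');pickle.dump(c,open('c3.pkl','wb'));s=sense();print(s['tcp_pos'],s['gripper_width'])
cv2.imwrite('pics/w3.png',cv2.resize(c['pixels'],(800,600),interpolation=cv2.INTER_CUBIC))
E
```

```text
[0.5713 0.3392 0.2565] 0.4153755612275968
```

View pics/w3.png

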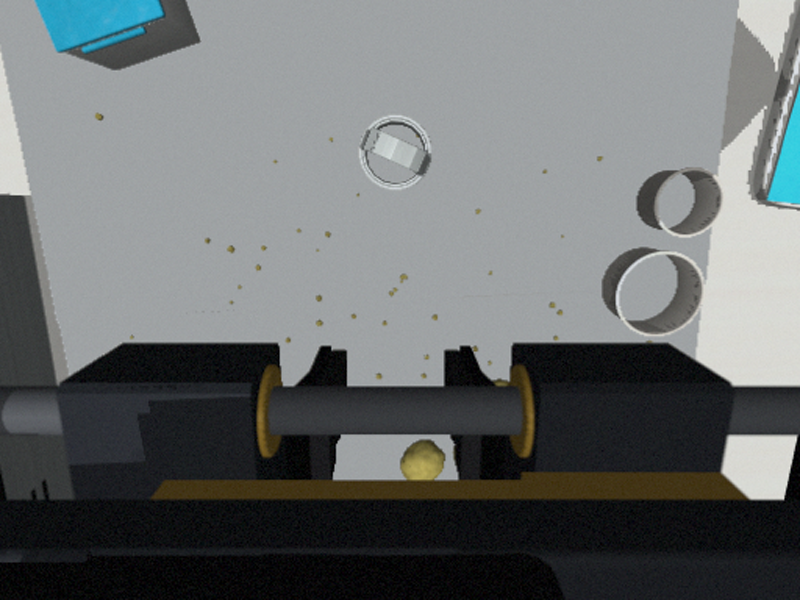

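The wrist view shows the cutter ring centred at about (395,153). The strap runs from (368,138) to (425,164), so it is tilted about 24° in the image.

```bash
python3 - <<'E'
from h import *
import pickle
c=pickle.load(open('c3.pkl','rb'));k=lambda x,y:((x+.5)*.64-.5,(y+.5)*.64-.5)
print('tub-ish',onz(c,*k(100,25),.065))
print('rim',[onz(c,*k(*p),.029) for p in((395,153),(359,153),(431,153),(395,117),(395,190))])
g=cv2.cvtColor(c['pixels'],cv2.COLOR_BGR2GRAY);y0,x0=72,226
cv2.imwrite('pics/z.png',cv2.resize(g[y0:y0+52,x0:x0+56],None,fx=10,fy=10,interpolation=cv2.INTER_CUBIC))
m=np.zeros_like(g);s=g[80:115,232:274];b=(s>g[60,200]+18).astype(np.uint8)
n,l,st,ce=cv2.connectedComponentsWithStats(b)
i=1+np.argmax([st[j,4] if abs(ce[j][0]-21)<8 and abs(ce[j][1]-17)<8 else 0 for j in range(1,n)])
pts=np.argwhere(l==i)[:,::-1].astype(np.float32);print(g[60,200],st[i],ce[i]+[232,80],cv2.minAreaRect(pts))
E
```

```text
tub-ish [0.4118 0.1745 0.065 ]
rim [array([0.4908, 0.3435, 0.029 ]), array([0.4896, 0.3187, 0.029 ]), array([0.492 , 0.3682, 0.029 ]), array([0.4674, 0.3446, 0.029 ]), array([0.5156, 0.3423, 0.029 ])]
161 [  7   5  28  22 348] [252.3477  95.5   ] ((20.44490623474121, 15.400206565856934), (25.488204956054688, 13.952398300170898), 24.227745056152344)
```

View pics/z.png

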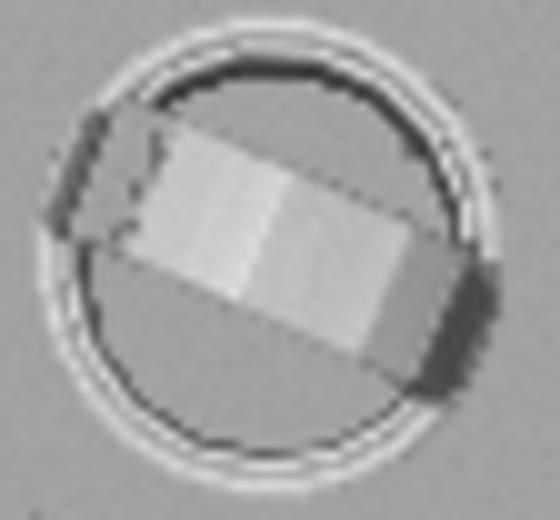

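The crop confirms the strap top is centred at (267,236) in the crop, tilted 24.2° clockwise in the image, and centred over the ring.

```bash
python3 - <<'E'
from h import *
import pickle
c=pickle.load(open('c3.pkl','rb'))
p=np.array([252.3,95.2]);a=np.radians(24.2);d=np.array([np.cos(a),np.sin(a)])*12
A,C,B=[onz(c,*q,.085) for q in(p-d,p,p+d)]
v=B-A;psi=np.degrees(np.arctan2(-v[0],v[1]));print(C,v,psi)
go((C[0],C[1],.16),psi);go((.4909,.3437,.16),psi)
E
```

```text
[0.4902 0.3433 0.085 ] [0.0095 0.0195 0.    ] -26.07608167273823
t 6.4667 at [0.5713 0.3392 0.2565] delta [-0.0007  0.0004  0.4056] [8.1253 0.0116 9.6528]
t 6.4667 at [0.5713 0.3392 0.2565] delta [-0.0007  0.0004  0.4056] [8.0559 0.0591 9.6528]
```

{"api": "arm_command", "payload": {
  "deltas": [
    [0,0,0.1,2,0,0,-0.4],
    [0,0,0.2,4,0,0,-0.4],
    [0,0,0.3,6,0,1,-0.4],
    [0,0,0.4056,8.1,0,3,-0.4],
    [0,0,0.4056,8.1,0,6,-0.4],
    [0,0,0.4056,8.1,0,9.6,-0.4],
    [0,0,0.4056,8.1,0,9.6,-0.4],
    [0,0,0.4056,8.1,0,9.6,-0.4]
  ]
}}

```text
time_s: 7.13
tcp_pos: [0.4907, 0.3425, 0.1605]
ee_rot: [[-0.898, 0.441, -0.001], [0.441, 0.898, -0.002], [-0.0, -0.002, -1.0]]
wrist_force: [0.6, 1.1, 0.9]
gripper_width: 0.698
gripper_force: 0.0
```

```bash
python3 - <<'E'
from h import *
go((.4906,.3435,.070),-26.1);print(sense()['gripper_width'])
E
```

```text
t 7.1333 at [0.4907 0.3425 0.1605] delta [-0.0023  0.0002 -0.0007] [0.0582 0.1096 9.0496]
0.6982129701305783
```

{"api": "arm_command", "payload": {
  "deltas": [
    [0,0,0,0,0.1,3,-0.4],
    [0,0,0,0,0.1,6,-0.4],
    [0,0,0,0,0.1,8,-0.4],
    [0,0,0,0,0.1,9,-0.4],
    [0,0,0,0,0.1,9,-0.4],
    [0,0,0,0,0.1,9,-0.4]
  ]
}}

```text
time_s: 7.63
tcp_pos: [0.4922, 0.3458, 0.0725]
ee_rot: [[-0.898, 0.439, 0.003], [0.439, 0.898, 0.002], [-0.002, 0.003, -1.0]]
wrist_force: [1.0, 0.4, -0.3]
gripper_width: 0.702
gripper_force: 0.0
```

{"api": "arm_command", "payload": {
  "deltas": [
    [0,0,0,0,0,0,0.5],
    [0,0,0,0,0,0,0.5],
    [0,0,0,0,0,0,0.5],
    [0,0,0,0,0,0,0.5],
    [0,0,0,0,0,0,0.5],
    [0,0,0,0,0,0,0.5]
  ]
}}

```text
time_s: 8.13
tcp_pos: [0.4907, 0.345, 0.071]
ee_rot: [[-0.898, 0.439, 0.0], [0.439, 0.898, 0.0], [-0.0, 0.0, -1.0]]
wrist_force: [-1.0, -0.9, 2.4]
gripper_width: 0.41
gripper_force: 29.7
```

{"api": "arm_command", "payload": {
  "deltas": [
    [0,0,0,0,0,-2,0.5],
    [0,0,0,0,0,-5,0.5],
    [0,0,0,0,0,-8,0.5],
    [0,0,0,0,0,-12,0.5],
    [0,0,0,0,0,-16,0.5],
    [0,0,0,0,0,-20,0.5],
    [0,0,0,0,0,-23,0.5],
    [0,0,0,0,0,-23,0.5]
  ]
}}

```text
time_s: 8.8
tcp_pos: [0.493, 0.3467, 0.3087]
ee_rot: [[-0.899, 0.438, 0.012], [0.439, 0.899, 0.01], [-0.006, 0.014, -1.0]]
wrist_force: [0.4, 1.4, 0.2]
gripper_width: 0.409
gripper_force: 29.7
```

```bash
python3 - <<'E'
from h import *
go((.5581,-.1414,.30),-2.88);s=sense();print(s['gripper_width'],s['wrist_force'])
E
```

```text
t 8.8 at [0.493  0.3467 0.3087] delta [ 0.0122  0.0089 -0.4037] [-27.252  -41.0159   0.4801]
0.40889280207136086 [0.4462 1.3784 0.1766]
```

{"api": "arm_command", "payload": {
  "deltas": [
    [0,0,-0.05,-1.4,-2,0,0.5],
    [0,0,-0.1,-3.5,-5.2,0,0.5],
    [0,0,-0.15,-5.6,-8.3,0,0.5],
    [0,0,-0.2,-7.7,-11.4,0,0.5],
    [0,0,-0.25,-9.8,-14.6,0,0.5],
    [0,0,-0.3,-11.9,-17.7,0,0.5],
    [0,0,-0.35,-13.3,-19.8,0,0.5],
    [0,0,-0.405,-14,-20.8,0,0.5]
  ]
}}

```text
time_s: 9.47
tcp_pos: [0.5245, 0.0937, 0.2999]
ee_rot: [[-0.999, 0.05, -0.001], [0.05, 0.999, -0.0], [0.001, -0.001, -1.0]]
wrist_force: [-0.2, 1.0, -1.1]
gripper_width: 0.412
gripper_force: 29.7
```

```bash
python3 - <<'E'
from h import *
go((.5581,-.1414,.30),-2.88);s=sense();print(s['gripper_width'],s['wrist_force'])
E
```

```text
t 9.4667 at [0.5245 0.0937 0.2999] delta [-0.0005 -0.0012  0.0002] [ -4.5324 -23.3102  -0.0067]
0.41240462946357714 [-0.1637  1.0295 -1.1425]
```

{"api": "arm_command", "payload": {
  "deltas": [
    [0,0,0,-0.6,-3,0,0.5],
    [0,0,0,-1.3,-7,0,0.5],
    [0,0,0,-2.1,-11,0,0.5],
    [0,0,0,-2.9,-15,0,0.5],
    [0,0,0,-3.7,-19,0,0.5],
    [0,0,0,-4.3,-22,0,0.5],
    [0,0,0,-4.5,-23.3,0,0.5],
    [0,0,0,-4.5,-23.3,0,0.5]
  ]
}}

```text
time_s: 10.13
tcp_pos: [0.558, -0.1408, 0.2991]
ee_rot: [[-0.999, 0.054, -0.002], [0.054, 0.999, -0.0], [0.002, -0.0, -1.0]]
wrist_force: [-1.0, -0.6, -1.3]
gripper_width: 0.408
gripper_force: 29.7
```

{"api": "arm_command", "payload": {
  "deltas": [
    [0,0,0,0,0,0,0.5],
    [0,0,0,0,0,0,0.5]
  ]
}}

```text
time_s: 10.3
tcp_pos: [0.5581, -0.1374, 0.3]
ee_rot: [[-0.999, 0.049, -0.001], [0.049, 0.999, 0.001], [0.001, 0.0, -1.0]]
wrist_force: [0.5, 0.1, -1.1]
gripper_width: 0.409
gripper_force: 29.7
```

```bash
python3 - <<'E'
from h import *
go((.5581,-.1414,.16),-2.88);s=sense();print(s['gripper_width'],s['wrist_force'])
c=cam('side');cv2.imwrite('pics/s4.png',cv2.convertScaleAbs(cv2.resize(c['pixels'][120:300,130:310],None,fx=3.3,fy=3.3,interpolation=cv2.INTER_CUBIC),alpha=1.4))
E
```

```text
t 10.3 at [ 0.5581 -0.1374  0.3   ] delta [ 0.0005 -0.0007  0.0011] [-0.0261 -0.4029 14.0025]
0.40936824385252596 [ 0.4822  0.0877 -1.0803]
```

View pics/s4.png

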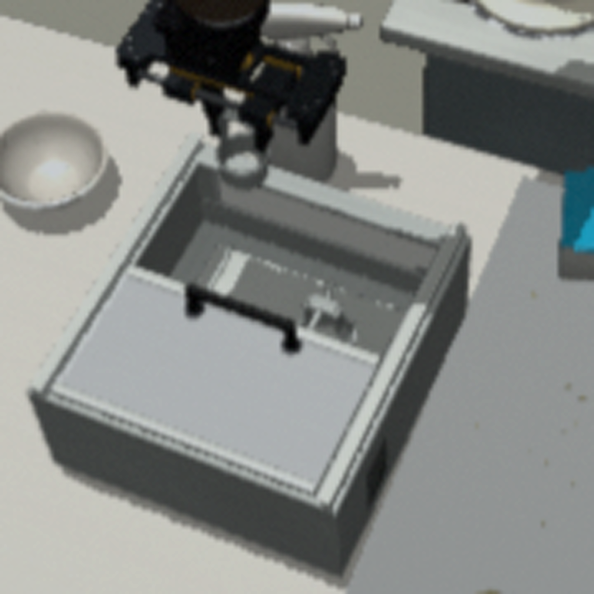

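The side view shows the lid fully back with the spare still hanging at (325,315). The cutter is held upright near (240,160), above the front right part of the opening.

{"api": "arm_command", "payload": {
  "deltas": [
    [0,0,0,0,-0.4,1,0.5],
    [0,0,0,0,-0.4,2.5,0.5],
    [0,0,0,0,-0.4,4,0.5],
    [0,0,0,0,-0.4,4.8,0.5],
    [0,0,0,0,-0.4,4.8,0.5],
    [0,0,0,0,-0.4,4.8,0.5],
    [0,0,0,0,-0.4,4.8,0.5],
    [0,0,0,0,-0.4,4.8,0.5]
  ]
}}

```text
time_s: 11.02
tcp_pos: [0.5587, -0.1422, 0.2535]
ee_rot: [[-0.999, 0.049, 0.002], [0.049, 0.999, -0.0], [-0.002, -0.0, -1.0]]
wrist_force: [-0.1, 0.3, -0.3]
gripper_width: 0.413
gripper_force: 29.7
```

```bash
python3 - <<'E'
from h import *
go((.5581,-.1414,.1505),-2.88);s=sense();print(s['gripper_width'],s['wrist_force'])
c=cam('wrist');cv2.imwrite('pics/w5.png',cv2.convertScaleAbs(cv2.resize(c['pixels'],(700,525),interpolation=cv2.INTER_CUBIC),alpha=1.3))
E
```

```text
t 11.0167 at [ 0.5587 -0.1422  0.2535] delta [-0.0001  0.0021  0.0008] [ 0.0893  0.0813 10.2974]
0.4125896225571002 [-0.1094  0.3087 -0.2698]
```

View pics/w5.png

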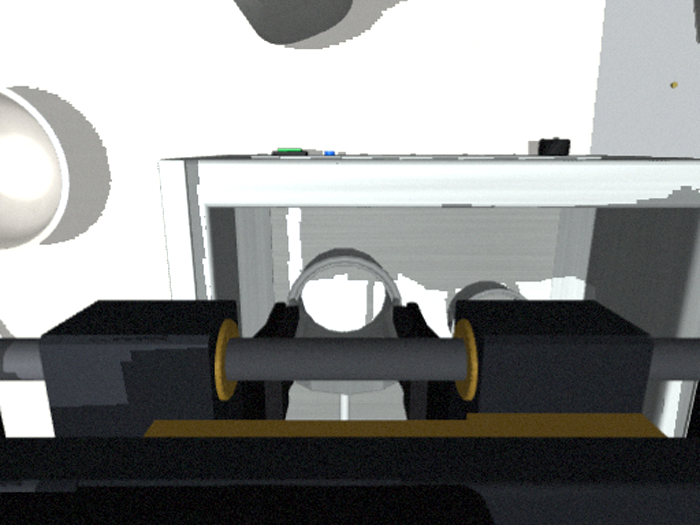

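The wrist view shows the cutter ring at about (344,290), inside the opening and clear of the front frame's edge at y≈207. The hook bar shows through the arch at x≈344, in line with the cutter's centre.

{"api": "arm_command", "payload": {
  "deltas": [
    [0,0,0,0,0,1.5,0.5],
    [0,0,0,0,0,3,0.5],
    [0,0,0,0,0,4.5,0.5],
    [0,0,0,0,0,5.5,0.5],
    [0,0,0,0,0,6,0.5],
    [0,0,0,0,0,6,0.5],
    [0,0,0,0,0,6,0.5]
  ]
}}

```text
time_s: 11.65
tcp_pos: [0.5586, -0.1424, 0.193]
ee_rot: [[-0.999, 0.05, 0.001], [0.05, 0.999, -0.0], [-0.001, -0.0, -1.0]]
wrist_force: [-0.4, 0.0, -0.7]
gripper_width: 0.412
gripper_force: 29.7
```

```bash
python3 - <<'E'
from h import *
go((.5581,-.1414,.1505),-2.88);s=sense();print(s['gripper_width'],s['wrist_force'])
E
```

```text
t 11.65 at [ 0.5586 -0.1424  0.193 ] delta [-0.0003  0.0009  0.0006] [0.058  0.1038 4.2469]
0.4120880782799284 [-0.3518  0.0321 -0.6955]
```

{"api": "arm_command", "payload": {
  "deltas": [
    [0,0,0,0,0.1,1,0.5],
    [0,0,0,0,0.1,2,0.5],
    [0,0,0,0,0.1,3,0.5],
    [0,0,0,0,0.1,4,0.5],
    [0,0,0,0,0.1,4.2,0.5],
    [0,0,0,0,0.1,4.2,0.5],
    [0,0,0,0,0.1,4.2,0.5]
  ]
}}

```text
time_s: 12.23
tcp_pos: [0.5583, -0.1414, 0.1502]
ee_rot: [[-0.999, 0.05, -0.0], [0.05, 0.999, -0.0], [0.0, -0.0, -1.0]]
wrist_force: [-0.2, -0.4, -0.8]
gripper_width: 0.414
gripper_force: 29.7
```

```bash
python3 - <<'E'
from h import *
go((.6151,-.1443,.1505),-2.88);s=sense();print(s['gripper_width'],s['wrist_force'])
E
```

```text
t 12.2333 at [ 0.5583 -0.1414  0.1502] delta [-0.0003 -0.0002  0.0007] [-5.6827 -0.0104 -0.0271]
0.4140253852609956 [-0.1675 -0.397  -0.8123]
```

{"api": "arm_command", "payload": {
  "deltas": [
    [0,0,0,-0.7,0,0,0.5],
    [0,0,0,-1.4,0,0,0.5],
    [0,0,0,-2.1,0,0,0.5],
    [0,0,0,-2.8,0,0,0.5],
    [0,0,0,-3.5,0,0,0.5],
    [0,0,0,-4.2,0,0,0.5],
    [0,0,0,-5,0,0,0.5],
    [0,0,0,-5.7,0,0,0.5]
  ]
}}

```text
time_s: 12.9
tcp_pos: [0.6161, -0.1442, 0.1503]
ee_rot: [[-0.999, 0.05, 0.0], [0.05, 0.999, -0.0], [-0.0, -0.0, -1.0]]
wrist_force: [-0.6, 0.4, -0.5]
gripper_width: 0.413
gripper_force: 29.7
```

{"api": "arm_command", "payload": {
  "deltas": [
    [0,0,0,0,0,0.3,0.5],
    [0,0,0,0,0,0.6,0.5],
    [0,0,0,0,0,0.9,0.5],
    [0,0,0,0,0,1.2,0.5],
    [0,0,0,0,0,1.2,0.5],
    [0,0,0,0,0,1.2,0.5]
  ]
}}

```text
time_s: 13.4
tcp_pos: [0.6147, -0.1442, 0.1382]
ee_rot: [[-0.999, 0.05, -0.001], [0.05, 0.999, -0.0], [0.001, -0.0, -1.0]]
wrist_force: [0.9, 0.4, -1.4]
gripper_width: 0.411
gripper_force: 29.7
```

```bash
python3 - <<'E'
from h import *
go((.6151,-.1443,.1345),-2.88);s=sense();print(s['gripper_width'],s['wrist_force'],s['moment'])
E
```

```text
t 13.4 at [ 0.6147 -0.1442  0.1382] delta [-0.0001 -0.0007  0.0004] [-0.0392 -0.011   0.3677]
0.4114906025412312 [ 0.9331  0.3785 -1.4137] [-0.0305 -0.0115 -0.019 ]
```

{"api": "arm_command", "payload": {
  "deltas": [
    [0,0,0,0,0,0.1,0.5],
    [0,0,0,0,0,0.2,0.5],
    [0,0,0,0,0,0.3,0.5],
    [0,0,0,0,0,0.3,0.5],
    [0,0,0,0,0,0.3,0.5]
  ]
}}

```text
time_s: 13.82
tcp_pos: [0.6151, -0.1441, 0.1354]
ee_rot: [[-0.999, 0.05, -0.0], [0.05, 0.999, 0.0], [0.0, 0.0, -1.0]]
wrist_force: [0.2, -0.5, -0.3]
gripper_width: 0.409
gripper_force: 29.7
```

{"api": "arm_command", "payload": {
  "deltas": [
    [0,0,0,0,0,0.1,0.5],
    [0,0,0,0,0,0.1,0.5],
    [0,0,0,0,0,0.1,0.5]
  ]
}}

```text
time_s: 14.07
tcp_pos: [0.6153, -0.1442, 0.1347]
ee_rot: [[-0.999, 0.05, 0.001], [0.05, 0.999, -0.0], [-0.001, -0.0, -1.0]]
wrist_force: [-0.7, 0.8, 1.1]
gripper_width: 0.407
gripper_force: 29.7
```

{"api": "arm_command", "payload": {
  "deltas": [
    [0,0,0,0,0,0.1,0.5],
    [0,0,0,0,0,0.1,0.5],
    [0,0,0,0,0,0.1,0.5]
  ]
}}

```text
time_s: 14.32
tcp_pos: [0.6154, -0.1442, 0.1345]
ee_rot: [[-0.999, 0.049, 0.001], [0.049, 0.999, -0.0], [-0.001, -0.0, -1.0]]
wrist_force: [-1.3, 1.4, 5.3]
gripper_width: 0.411
gripper_force: 29.7
```

```bash
python3 - <<'E'
from h import *
go((.6151,-.1443,.1345),-2.88);s=sense();print(s['gripper_width'],s['wrist_force'],s['moment'])
E
```

```text
t 14.3167 at [ 0.6154 -0.1442  0.1345] delta [-0.0004  0.0012  0.0009] [ 0.0337 -0.0095  0.0049]
0.41136546277759073 [-1.3037  1.3975  5.3489] [ 0.2837  0.5111 -0.0239]
```

{"api": "arm_command", "payload": {
  "deltas": [
    [0,0,0,0,0,-0.1,0.5],
    [0,0,0,0,0,-0.1,0.1],
    [0,0,0,0,0,-0.1,0],
    [0,0,0,0,0,-0.1,-0.1],
    [0,0,0,0,0,-0.1,-0.2],
    [0,0,0,0,0,-0.1,-0.2],
    [0,0,0,0,0,-0.1,-0.2]
  ]
}}

```text
time_s: 14.9
tcp_pos: [0.6151, -0.1442, 0.1342]
ee_rot: [[-0.999, 0.05, -0.0], [0.05, 0.999, 0.0], [0.0, 0.0, -1.0]]
wrist_force: [0.2, -0.1, 0.1]
gripper_width: 0.59
gripper_force: 0.0
```

```bash
python3 - <<'E'
from h import *
s=sense();print(s['tcp_pos'],s['gripper_width'],s['gripper_force'],s['wrist_force'],s['moment'])
E
```

```text
[ 0.6151 -0.1442  0.1342] 0.5899260666010865 0.0 [ 0.2071 -0.0916  0.125 ] [-0.0251 -0.0189 -0.0098]
```

{"api": "arm_command", "payload": {
  "deltas": [
    [0,0,0,0,0,-0.7,-0.2],
    [0,0,0,0,0,-1.5,-0.2],
    [0,0,0,0,0,-3,-0.2],
    [0,0,0,0,0,-5,-0.2],
    [0,0,0,0,0,-8,-0.2],
    [0,0,0,0,0,-12,-0.2],
    [0,0,0,0,0,-15,0.2],
    [0,0,0,0,0,-17.2,1]
  ]
}}

```text
time_s: 15.57
tcp_pos: [0.6158, -0.1445, 0.3117]
ee_rot: [[-0.999, 0.05, 0.007], [0.05, 0.999, -0.001], [-0.007, -0.001, -1.0]]
wrist_force: [0.1, -0.1, -0.0]
gripper_width: 0.523
gripper_force: 0.0
```

{"api": "arm_command", "payload": {
  "deltas": [
    [0,0,0,-2.5,1.8,0,1],
    [0,0,0,-5,3.6,0,1],
    [0,0,0,-7.5,5.8,0,1],
    [0,0,0,-7.5,5.8,0,1],
    [0,0,0,-7.5,5.8,0,1],
    [0,0,0,-7.5,5.8,0,1]
  ]
}}

```text
time_s: 16.07
tcp_pos: [0.6927, -0.09, 0.3068]
ee_rot: [[-0.999, 0.049, -0.0], [0.049, 0.999, -0.0], [0.0, -0.0, -1.0]]
wrist_force: [-0.4, 0.1, 0.5]
gripper_width: 0.084
gripper_force: 0.0
```

```bash
python3 - <<'E'
from h import *
c=cam('wrist');g=cv2.cvtColor(c['pixels'],cv2.COLOR_BGR2GRAY)
ps=np.radians(-2.88);X=np.array([np.cos(ps),np.sin(ps),0]);Y=np.array([-X[1],X[0],0]);O=np.array([.593,-.0854,.16])
a=proj(c,O+.025*X-.0577*Y-[0,0,.011]);b=proj(c,O+.027*X+.0495*Y-[0,0,.011]);print('seats px',a,b)
for n,q in(('free',a),('spare',b)):
    u,v=q.astype(int);print(n);print('\n'.join(' '.join('%3d'%x for x in g[r,u-34:u+35:2]) for r in range(v-30,v+31,4)))
s=sense();print(s['tcp_pos'],s['gripper_width'])
go((.715,-.092,.206),-2.88)
E
```

```text
seats px [185.982  100.9023] [308.0462 103.3992]
free
131 134 148 150 145 149 149 228 232 233 232 233 232 232 232 232 233 231 232 232 233 233 232 233 232 233 232 233 233 233 233 231 232 231 232
131 102 153 152 152 154 151 151 231 231 232 232 233 232 232 232 232 231 231 232 232 232 232 232 232 232 232 231 233 231 232 232 233 232 231
131 132 151 149 149 150 150 233 232 232 232 233 232 233 209 203 222 165 198 204 203 210 209 202 199 182 227 232 232 232 232 232 231 232 232
131 134 144 146 150 147 144 228 232 232 231 232 231 231 208 161 169 150 146 182 126 120 122 124 177 224 172 143 141 199 233 165 226 233 233
133 129 144 148 146 150 148 227 232 233 233 232 195 228 156 175 168 163 116 217 229 233 233 232 233 179 158 144 123 167 225 139 149 150 149
133 132 149 147 146 145 150 149 231 233 232 201 205 220  83  64 162 170 141 191 232 231 233 165 151 148 148 224 231 232 209 196 203 225 168
132 129 141 146 143 144 145 147 231 199 182 167 180 176 172 121 128 140 148 159 183 164 164 164 163 130 172 165 163 228 233 226 202 185 178
133 130 144 149 149 147 148 148 227 213 179 182 218 213 213 219 21
[... 2882 characters left out ...]
2 222 223 166 153 155 168 232 234 233 233 233 232 232 232 167 224 213 146 233  87  76  92 185 223 199 233 230 232 232 233 233 231 233 231
233 228 216 188 216 156 156 170 157 233 232 232 233 232 233 163 228 209  99  76  68 179 204 203 232 232 233 232 232 231 231 230 231 231 230
233 232 232 227 191 218 180 216 127  87 105 121  91  86  82 160 227 206 122 183 219 175 232 232 232 230 231 232 231 233 232 233 233 232 234
231 233 232 231 232 232 227 203 199 218 228 221 209 216 226 173 228 200 151 231 232 232 233 232 232 232 232 232 232 233 232 226 230 233 232
[ 0.6924 -0.0904  0.3072] 0.04651684678417531
t 16.1167 at [ 0.6924 -0.0904  0.3072] delta [-0.0002  0.0005  0.0002] [-2.2604 -0.0413 10.1199]
```

The pixel pattern at the free hook matches the spare: the strap lies level across the bar, with the ring below. Next I close the lid.

{"api": "arm_command", "payload": {
  "deltas": [
    [0,0,0,-1.3,0,0,1],
    [0,0,0,-2.6,0,1,1],
    [0,0,0,-2.6,0,4,1],
    [0,0,0,-2.6,0,7,1],
    [0,0,0,-2.6,0,9,1],
    [0,0,0,-2.6,0,10.1,1],
    [0,0,0,-2.6,0,10.1,1],
    [0,0,0,-2.6,0,10.1,1]
  ]
}}

```text
time_s: 16.78
tcp_pos: [0.7189, -0.092, 0.2067]
ee_rot: [[-0.999, 0.05, 0.001], [0.05, 0.999, -0.001], [-0.001, -0.001, -1.0]]
wrist_force: [-0.0, 0.5, 0.6]
gripper_width: 0.007
gripper_force: 0.0
```

{"api": "arm_command", "payload": {
  "deltas": [
    [0,0,0,0.6,0,0,1],
    [0,0,0,1.2,0,0,1],
    [0,0,0,1.8,0,0,1],
    [0,0,0,2.4,0,0,1],
    [0,0,0,3.2,0,0,1],
    [0,0,0,4,0,0,1],
    [0,0,0,5,0,0,1],
    [0,0,0,6,0,0,1]
  ]
}}

```text
time_s: 17.45
tcp_pos: [0.6588, -0.0882, 0.2065]
ee_rot: [[-0.999, 0.049, 0.003], [0.049, 0.999, -0.0], [-0.003, -0.0, -1.0]]
wrist_force: [2.8, -0.3, 2.6]
gripper_width: 0.006
gripper_force: 1.4
```

{"api": "arm_command", "payload": {
  "deltas": [
    [0,0,0,1,0,0,1],
    [0,0,0,2,0,0,1],
    [0,0,0,3,0,0,1],
    [0,0,0,4,0,0,1],
    [0,0,0,5,0,0,1],
    [0,0,0,6,0,0,1],
    [0,0,0,6.5,0,0,1],
    [0,0,0,7,0,0,1]
  ]
}}

```text
time_s: 18.12
tcp_pos: [0.5887, -0.0847, 0.2061]
ee_rot: [[-0.999, 0.049, 0.002], [0.049, 0.999, 0.0], [-0.002, 0.0, -1.0]]
wrist_force: [2.4, -0.0, 1.7]
gripper_width: 0.005
gripper_force: 1.2
```

{"api": "arm_command", "payload": {
  "deltas": [
    [0,0,0,0.6,0,0,1],
    [0,0,0,1.2,0,0,1],
    [0,0,0,1.8,0,0,1],
    [0,0,0,2.4,0,0,1],
    [0,0,0,2.8,0,0,1],
    [0,0,0,3,0,0,1],
    [0,0,0,3,0,0,1]
  ]
}}

```text
time_s: 18.7
tcp_pos: [0.5589, -0.0833, 0.2053]
ee_rot: [[-0.999, 0.05, 0.0], [0.05, 0.999, 0.0], [-0.0, 0.0, -1.0]]
wrist_force: [3.1, -0.2, 1.6]
gripper_width: 0.003
gripper_force: 1.2
```

{"api": "arm_command", "payload": {
  "deltas": [
    [0,0,0,0.2,0,0,1],
    [0,0,0,0.4,0,0,1],
    [0,0,0,0.4,0,0,1],
    [0,0,0,0.4,0,0,1]
  ]
}}

```text
time_s: 19.03
tcp_pos: [0.5585, -0.0831, 0.2056]
ee_rot: [[-0.999, 0.049, 0.008], [0.049, 0.999, -0.0], [-0.008, 0.0, -1.0]]
wrist_force: [9.4, -2.4, -3.3]
gripper_width: 0.008
gripper_force: 5.0
```

{"api": "arm_command", "payload": {
  "deltas": [
    [0,0,0,0.1,0,0,1],
    [0,0,0,0.2,0,0,1],
    [0,0,0,0.2,0,0,1]
  ]
}}

```text
time_s: 19.28
tcp_pos: [0.5584, -0.0831, 0.2057]
ee_rot: [[-0.999, 0.049, 0.012], [0.049, 0.999, -0.0], [-0.012, 0.0, -1.0]]
wrist_force: [14.7, -3.2, -6.2]
gripper_width: 0.005
gripper_force: 7.2
```

{"api": "arm_command", "payload": {
  "deltas": [
    [0,0,0,-1,0,0,1],
    [0,0,0,-2.2,0,0,1],
    [0,0,0,-2.2,0,-3,1],
    [0,0,0,-2.2,0,-6,1],
    [0,0,0,-5,0,-9,1],
    [0,0,0,-8,0,-10,1],
    [0,0,0,-11,0,-10,1],
    [0,0,0,-13.5,0,-10,1]
  ]
}}

```text
time_s: 19.95
tcp_pos: [0.6884, -0.0898, 0.3053]
ee_rot: [[-0.999, 0.05, -0.003], [0.05, 0.999, 0.001], [0.003, 0.001, -1.0]]
wrist_force: [0.4, 0.2, -0.3]
gripper_width: -0.001
gripper_force: 0.0
```

{"api": "arm_command", "payload": {
  "deltas": [
    [0,0,0,0,0,0,1],
    [0,0,0,0,0,0,1],
    [0,0,0,0,0,0,1]
  ]
}}

```text
time_s: 20.2
tcp_pos: [0.6868, -0.0898, 0.3039]
ee_rot: [[-0.999, 0.05, -0.005], [0.05, 0.999, -0.0], [0.005, -0.0, -1.0]]
wrist_force: [-0.3, 1.0, 0.4]
gripper_width: 0.004
gripper_force: 0.0
```

```bash
python3 - <<'E'
from h import *
c=cam('wrist');g=cv2.cvtColor(c['pixels'],cv2.COLOR_BGR2GRAY)
ps=np.radians(-2.88);X=np.array([np.cos(ps),np.sin(ps),0]);Y=np.array([-X[1],X[0],0]);O=np.array([.594,-.0854,.16])
# handle dark bar: scan columns around predicted shut position
H=O-.053*X+[0,0,.042]
for dy in(-.03,0,.03):
    u,v=proj(c,H+dy*Y);col=g[:,int(round(u))];d=np.where(col[max(0,int(v)-25):int(v)+25]<60)[0]+max(0,int(v)-25)
    print('pred',u,v,'dark rows',d.min() if len(d) else None,d.max() if len(d) else None, (onz(c,u,d.mean(),.202)-O)@X if len(d) else '')
for dx in(.0,):
    u,v=proj(c,O-.0577*Y+.025*X-[0,0,.011]);print(u,v)
    u,v=int(u),int(v);print('\n'.join(' '.join('%3d'%x for x in g[r,u-34:u+35:3]) for r in range(v-28,v+29,5)))
print(sense()['tcp_pos'],sense()['wrist_force'])
E
```

```text
pred 206.2571408145435 -11.682909461345531 dark rows None None 
pred 251.6485322944585 -11.621973414806064 dark rows None None 
pred 297.0235665213618 -11.596029616379838 dark rows None None 
185.86902357253274 109.89630019720236
187 188 191 194 193 190 192 192 192 191 191 190 191 193 190 191 191 190 189 189 191 190 191
188 188 191 189 190 190 188 188 190 190 184 185 190 187 184 187 189 185 189 191 188 191 191
184 188 192 192 189 192 191 194 190 184 179 180 171 170 186 190 189 186 185 187 180 190 190
187 183 186 191 187 191 192 190 187 182 169 181 179 188 188 188 189 189 189 190 185 185 189
187 179 188 191 191 191 188 182 182 169 182 180 183 183 182 185 182 185 189 190 191 187 182
186 187 190 191 191 189 179 179 187 186 184 187 182 186 188 183 185 180 181 179 173 171 172
185 187 188 191 191 192 184 182 186 186 185 185 184 187 187 186 188 179 181 180 174 176 173
186 185 191 190 191 208 182 178 185 182 183 186 186 187 188 187 189 180 185 182 170 172 179
188 185 188 190 187 190 190 188 187 190 173 184 185 182 191 189 192 189 189 188 187 183 184
186 189 189 188 188 189 188 189 188 185 183 180 185 178 192 188 187 190 189 188 188 186 190
188 187 188 188 186 188 186 187 187 188 188 180 188 177 182 183 182 184 186 181 188 189 189
188 187 188 190 192 188 187 189 189 188 189 183 190 178 188 190 190 186 189 188 190 189 190
[ 0.6867 -0.0898  0.3048] [-0.1517  0.187  -0.5809]
```

{"api": "arm_command", "payload": {
  "deltas": [
    [0,0,0,1,0,-2,1],
    [0,0,0,4,0,-4,1],
    [0,0,0,7,0,-6,1],
    [0,0,0,7,0,-6,1],
    [0,0,0,7,0,-6,1],
    [0,0,0,7,0,-6,1]
  ]
}}

```text
time_s: 20.75
tcp_pos: [0.617, -0.0861, 0.3659]
ee_rot: [[-0.999, 0.05, 0.0], [0.05, 0.999, 0.001], [-0.0, 0.001, -1.0]]
wrist_force: [-0.6, 0.3, -0.4]
gripper_width: 0.007
gripper_force: 0.0
```

```bash
python3 - <<'E'
from h import *
c=cam('wrist');g=cv2.cvtColor(c['pixels'],cv2.COLOR_BGR2GRAY)
ps=np.radians(-2.88);X=np.array([np.cos(ps),np.sin(ps),0]);Y=np.array([-X[1],X[0],0]);O=np.array([.594,-.0854,.16])
H=O-.053*X+[0,0,.042]
for dy in(-.03,0,.03):
    u,v=proj(c,H+dy*Y);a=max(0,int(v)-25);d=np.where(g[a:int(v)+25,int(round(u))]<60)[0]+a
    print('pred',u,v,'dark',d.min(),d.max(),(onz(c,u,d.mean(),.202)-O)@X)
u,v=proj(c,O-.07*X);print('frame edge row',v,g[int(v)-14:int(v)+15,int(u)+60])
s=cam('side')
h=lambda p,z:onz(s,p[0]*.64-.2,p[1]*.64-.2,z)
hsv=cv2.cvtColor(s['pixels'],cv2.COLOR_BGR2HSV)
import pickle;s0=pickle.load(open('c0.pkl','rb'))['side']['pixels']
for n,(x,y,w,hh) in dict(tub=(295,165,30,45),bowl=(122,150,45,42),spray=(205,118,38,60)).items(): print(n,cv2.absdiff(s['pixels'],s0)[y:y+hh,x:x+w].mean())
print(sense()['tcp_pos'])
E
```

```text
pred 217.8631094944603 99.64213229271152 dark 93 105 -0.05355213446202523
pred 251.41357809591747 99.67676837880713 dark 93 105 -0.05358206790359715
pred 284.94786575428066 99.70265566423437 dark 93 105 -0.05360443764180507
frame edge row 83.03512675733182 [188 186 185 187 190 190 185 186 140 184 202 204 201 203 202 204 207 204
 204 178 131 167 179 178 162  82  26  21  22]
tub 12.976296296296296
bowl 6.367724867724868
spray 38.53698830409357
[ 0.6177 -0.0861  0.3641]
```

```bash
python3 -c "
from station import finish_job
print(finish_job())"
```

```text
the job is handed in; nothing more can be done
None
```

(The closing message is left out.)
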